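# Set out the slide-staining station

### The arm

A 6-joint arm with a two-finger parallel gripper is mounted at the origin on a cart in front of the work surface, level with it; the furniture and walls round the work are solid. World frame = base frame: x ahead of the robot, y to its left, z up, the work surface at z = 0. Lengths are in mm, angles in rad, forces in N, time in s.
With the tool pointing down it reaches from about 275 to 975 mm from the base axis. Payload 8.4 kg.
Tool frame: the origin (TCP) lies on the centre line of the jaws, within the pads' length; the fingertips stand 11 mm ahead of it and the grasp point (between the pads) lies 8 mm behind it; z points along the fingers, y is the line along which they close (so a half turn about z gives the same grasp; the last joint's range is limited). The gripper opens to 92 mm and grips with 3 to 60 N. Pads are 20 mm wide; open, the fingers measure 128 mm over their backs; the gripper's body (75 mm by 189 mm) begins 69 mm behind the grasp point.
Start: joints at [1.108, 0.353, 1.633, -0, 1.155, -0.002], TCP at [277.914, 559.814, 225.583] pointing down, gripper open.
Joint ranges: [-2.63, 2.63], [-0.92, 2.1], [0.06, 2.66], [-1.3, 4.44], [0, 2.69], [-3.02, 3.02]. Speed limits (rad/s): [2.22, 2.22, 2.79, 3.14, 3.14, 3.14].

### API

Orientations are given as a unit quaternion [w, x, y, z].
In Python, from workcell import ctrl, viewer gives the robot as it stands.
- The arm moves only by the tool jog_arm, never from a script. Its argument "moves" is one flat list of numbers, 4 for each row, row after row: the shift along the tool's x, y, z in mm, then the turn about the tool's z in degrees. In form: [x, y, z, twist, x, y, z, twist, ...]. A call has exactly 10 rows; each row shifts and turns the commanded pose from where the row before left it, along the tool's axes as they then stand; what a row does not reach is not made up. A row lasts 1/12 s, in which the tool goes at most 41.7 mm and 7.16 degrees, less where a joint would pass 70% of its speed; a pose out of reach is approached as far as the arm can. A call with a gripper value outside its range is refused whole. "claw" is the gripper command: -1 is fully open, 1 is shut, values between are in proportion, set as the call begins (left out, the last holds). The fingers move at their own pace and stop on an object; "grip_force" is the grip in N (left out, the last holds). Time passes only in rows, so rows that do not move let the fingers close, or fill a call up. It gives the time, the measured TCP pose, the force, the opening and the grip force at its end, in the units of the state.
- ctrl.get_state(): the state, without advancing time (a new reading comes with each control period).
- viewer.snapshot(name): name is "scene" or "top" or "wrist"; returns the picture (384x512x3 uint8, red, green, blue); there is no depth.
- viewer.camera_info(name): a dict with "intrinsics" (3x3 intrinsics, pixels), "k1" (the pictures are not rectified: a ray, as slopes to the right and down, at radius r is drawn at 1 + k1 r^2 times it, then the intrinsics apply), "R" (3x3) and "t" (3): a world point X has camera coordinates R X + t. Camera axes: x right, y down, z forward; pixel columns grow to the right and rows downward; lengths in mm; the calibration is good to about 2 mm. A picture is of the moment at which its call begins: read the wrist's pose just before it. camera_info takes no time and is no camera call; for the wrist camera it gives the pose at the moment of the call.
- ctrl.hand_in(): hands the job in; it is judged then, once.
The state is a dict: "t": time; "joint_pos": joint angles; "qvel": joint speeds; "effort": joint torques, N m; "ee_pos": TCP position; "tcp_rot": TCP orientation; "force": force on the tool from outside, world axes, zero at the start; "torque": the same for the moment, N m; "opening": finger opening in mm; "gripper_force": force on a finger pad.
Only numpy, scipy, OpenCV 4.12 (cv2) and the standard library are available. Lean on these libraries where they do the work, as an engineer would, in place of code of your own. Each camera call takes 0.05 s, during which the arm holds its last target. There are 200 camera calls.

### The job

Set out the slide-staining station: stand one of the three reagent bottles from the open front of the worktop in each of the three steel drip saucers, the smallest bottle in the saucer next to the yellow slide box, the bottle with the pointed spout in the middle saucer, and the widest bottle in the saucer at the far end of the row, next to the jar of cotton buds. Stand the lidded specimen cup (the one out in front, not those at the back under the wall cabinet) on top of the slide box, in the middle of it. Keep the bottles and the cup upright throughout, and leave the cotton-bud jar and the timer where they are.

Things in the scene. Friction and masses are not known exactly. Their poses are not given: they have to be found in the camera images.
- bottle_small: the smallest of the three loose reagent bottles: brown with a short round red screw cap, 76 mm tall; round body 34 mm across up to 44 mm height, neck and cap about 22 mm across above that; it stands upright on the worktop. Origin: centre of its underside, z up along the bottle.
- bottle_spout: loose white dropper bottle with a pointed dark-blue spout, 103 mm tall; round body 38 mm across up to 52 mm height, narrower (24 mm or less) above that; it stands upright on the worktop. Origin: centre of its underside, z up along the bottle.
- bottle_wide: the widest of the three loose reagent bottles: brown with a round black screw cap, 91 mm tall; round body 42 mm across up to 55 mm height, neck and cap about 26 mm across above that; it stands upright on the worktop. Origin: centre of its underside, z up along the bottle.
- cup: loose white plastic specimen cup with an orange lid that stays shut, 70 mm tall; the lid is 60 mm across and takes up the top 14 mm (height 56 to 70 mm), the body below it tapers from 56 mm across to a narrower foot. Origin: centre of its underside, z up along the cup. The cup and the bottles start in any order at four places.
- saucer_left: round dark steel drip saucer, the left one (larger y) of three identical ones in a row across the worktop; fixed. 70 mm across, low rim 6 mm high, inside 63 mm across, flat floor 3 mm above the worktop. Origin: centre of its underside, on the worktop. The row runs roughly along y, between the slide box at one end and the jar of cotton buds at the other; which end is which changes.
- saucer_mid: the middle saucer of the row, same as saucer_left; fixed. Origin: centre of its underside. Neighbouring saucers are about 105 mm apart, centre to centre.
- saucer_right: the right saucer of the row (smaller y), same as saucer_left; fixed. Origin: centre of its underside.
- slide_box: closed flat yellow box for microscope slides, 72 mm (its x) by 85 mm (its y), 33 mm high with a flat top; fixed to the worktop, lid stays shut. It stands at one end of the saucer row, left or right, about 110 mm from the nearest saucer, centre to centre. Origin: on its underside, within 2 mm of the centre; z up.
- bud_jar: bystander: round clear jar of cotton buds, 77 mm across, 80 mm tall, loose; it stands at the other end of the saucer row, opposite the slide box. Not to be moved. Origin: centre of its underside.
- timer: bystander: flat white digital timer, 68 x 62 x 18 mm, lying loose on the worktop behind the saucer row. Not to be moved. Origin: centre of its underside. A wall cabinet hangs 0.46 m over the worktop behind here, its front at x = 0.64 m and its right end at y = -0.05 m.
Not all that is in view belongs to the job. Leave any green look-alike of the cup alone.

How it is judged:
By the outcome, as a careful person would: the job done as asked, in the order asked, and still so for the second after the job is handed in, with the robot touching nothing.
It also fails if it takes over 120 s, if anything falls off the work surface, if the arm or the gripper's body presses on something with over 40 N, if the wrist force passes 120 N, or if a joint passes its speed limit or range.

## Working session

There is one attempt and no reset: what is moved stays moved. The work goes in short steps, Python scripts to look and compute and a tool call to move; the robot and the scene stay as the last step left them, time stands still between calls to the robot, and variables do not carry over. Pictures are saved under pics/ and viewed, at most 14 in all, crops included, and the job is handed in when it is done.

Besides the shell and the picture viewer there is one more tool, called after "Emit:" as name(argument=value, ...), one argument or row to a line, values as JSON. jog_arm: Moves the arm, as the interface text tells. Its arguments: {"type":"object","properties":{"moves":{"type":"array","items":{"type":"number"}},"claw":{"type":"number"},"grip_force":{"type":"number"}},"required":["moves"]}

```bash
ls; mkdir -p pics; cat > h.py <<'E'
import numpy as np, cv2
from workcell import ctrl, viewer
def cast(info,uv,z):
    K=np.array(info["intrinsics"]);k=info["k1"];R=np.array(info["R"]);t=np.array(info["t"])
    uv=np.atleast_2d(np.array(uv,float));d=(uv-[K[0,2],K[1,2]])/[K[0,0],K[1,1]]
    s=d.copy()
    for _ in range(30): s=d/(1+k*(s**2).sum(1,keepdims=True))
    r=np.c_[s,np.ones(len(s))]@R; c=-R.T@t
    return c+r*((z-c[2])/r[:,2])[:,None]
def proj(info,X):
    K=np.array(info["intrinsics"]);R=np.array(info["R"]);t=np.array(info["t"])
    c=np.atleast_2d(X)@R.T+t;s=c[:,:2]/c[:,2:];s=s*(1+info["k1"]*(s**2).sum(1,keepdims=True))
    return s*[K[0,0],K[1,1]]+[K[0,2],K[1,2]]
def snap(n,f):
    i=viewer.camera_info(n);im=viewer.snapshot(n);cv2.imwrite(f"pics/{f}.png",im[:,:,::-1]);return im,i
E
python3 - <<'E'
from h import *
for n in("scene","top","wrist"):
    im,i=snap(n,n+"0");print(n,{k:np.round(v,3).tolist() for k,v in i.items()})
a=[cv2.imread(f"pics/{n}0.png") for n in("scene","top")]
print(ctrl.get_state())
E
```

```text
pics
scene {'intrinsics': [[434.709, 0.0, 260.039], [0.0, 434.709, 196.974], [0.0, 0.0, 1.0]], 'k1': -0.049, 'R': [[-0.404, -0.915, 0.009], [-0.426, 0.179, -0.887], [0.809, -0.362, -0.462]], 't': [365.222, 214.469, 990.979]}
top {'intrinsics': [[391.081, 0.0, 259.242], [0.0, 391.081, 192.502], [0.0, 0.0, 1.0]], 'k1': -0.129, 'R': [[0.021, -1.0, 0.022], [-0.991, -0.024, -0.129], [0.129, -0.019, -0.991]], 't': [148.664, 514.769, 1125.865]}
wrist {'intrinsics': [[330.577, 0.0, 255.079], [0.0, 330.577, 188.109], [0.0, 0.0, 1.0]], 'k1': 0.003, 'R': [[0.444, 0.896, -0.001], [0.862, -0.427, 0.273], [0.244, -0.122, -0.962]], 't': [-624.183, -32.018, 391.967]}
{'t': 0.15, 'joint_pos': array([ 1.10761515e+00,  3.53475738e-01,  1.63395264e+00, -4.27845041e-05,
        1.15518673e+00, -2.38476679e-03]), 'qvel': array([-0.00212853, -0.00236093, -0.00155866, -0.00122603, -0.0005973 ,
       -0.001416  ]), 'effort': array([-9.90976491e-05, -5.94203639e+01, -3.34468138e+01,  6.97864615e-02,
        2.03696539e-02, -7.19058767e-05]), 'ee_pos': array([277.75707199, 559.48923336, 225.04902498]), 'tcp_rot': array([-9.88931894e-05,  2.28356776e-01,  9.73577383e-01, -5.01948172e-04]), 'force': array([-0.44261204, -0.36479215,  0.03806622]), 'torque': array([ 0.00543167,  0.00624738, -0.00635169]), 'gripper_force': 0.0, 'opening': 91.68380308155862}
```

View pics/top0.png

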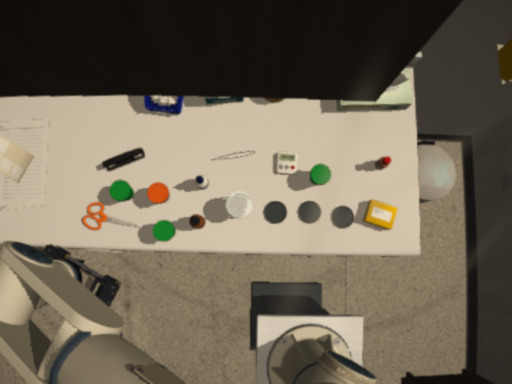

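View pics/scene0.png

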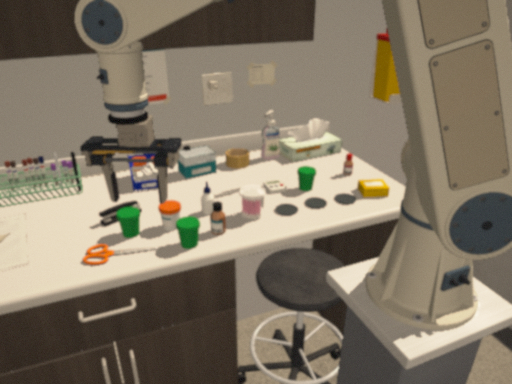

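The top view shows the slide box at (380,214), the saucers at (343,217), (310,212) and (275,212), and the bud jar at (239,205). The red-capped bottle is at (384,162), the wide bottle at (197,221), the spout bottle at (201,181), and the cup with the orange lid at (158,193). The green cups are look-alikes.

```bash
python3 - <<'E'
from h import *
t=cv2.imread("pics/top0.png")[145:245,140:406];s=cv2.imread("pics/scene0.png")[150:250,150:416]
cv2.imwrite("pics/c0.png",cv2.resize(np.vstack([t,s]),None,fx=3,fy=3,interpolation=cv2.INTER_CUBIC))
im=cv2.imread("pics/top0.png");hsv=cv2.cvtColor(im,cv2.COLOR_BGR2HSV);i=viewer.camera_info("top")
H,S,V=cv2.split(hsv)
m={'orange':((H<12)&(S>150)&(V>120),70),'red':(((H<6)|(H>172))&(S>130)&(V>60),76),'yellow':((H>15)&(H<32)&(S>130)&(V>100),33),'dark':((V<90),6),'green':((H>45)&(H<85)&(S>120),70)}
for k,(a,z) in m.items():
    n,l,st,c=cv2.connectedComponentsWithStats(a.astype(np.uint8))
    for j in range(1,n):
        if 8<st[j,4]<2000 and 130<c[j,1]<245: print(k,c[j].round(1),st[j].tolist(),cast(i,c[j],z).round(0)[0])
E
```

```text
orange [387.2 159.6] [385, 157, 6, 7, 31] [ 613. -216.   70.]
orange [157.4 192.7] [147, 183, 22, 20, 351] [499. 453.  70.]
orange [ 94.4 215.5] [82, 202, 25, 28, 233] [428. 635.  70.]
red [386.4 160. ] [382, 157, 9, 7, 46] [ 611. -211.   76.]
yellow [380.1 214.4] [365, 200, 32, 29, 464] [ 454. -203.   33.]
dark [122.4 159.1] [102, 149, 42, 21, 421] [609. 585.   6.]
dark [379.8 163.7] [375, 158, 11, 11, 78] [ 614. -214.    6.]
dark [311.6 179.5] [309, 172, 8, 13, 35] [559.   1.   6.]
dark [198.9 179.6] [196, 176, 7, 8, 45] [550. 344.   6.]
dark [129.  195.9] [122, 190, 12, 11, 43] [495. 556.   6.]
dark [422.6 200.4] [420, 199, 8, 4, 22] [ 502. -351.    6.]
dark [274.8 211.9] [264, 202, 22, 21, 368] [457. 112.   6.]
dark [306.6 210.8] [299, 202, 18, 20, 259] [462.  15.   6.]
dark [342.6 216.6] [333, 207, 21, 20, 331] [447. -95.   6.]
dark [194.2 221.2] [189, 216, 11, 12, 107] [423. 353.   6.]
green [318.9 174. ] [310, 165, 18, 19, 276] [565. -11.  70.]
green [120.6 190.7] [110, 181, 23, 20, 359] [502. 562.  70.]
green [163.3 230.4] [153, 221, 22, 20, 342] [392. 431.  70.]
```

View pics/c0.png

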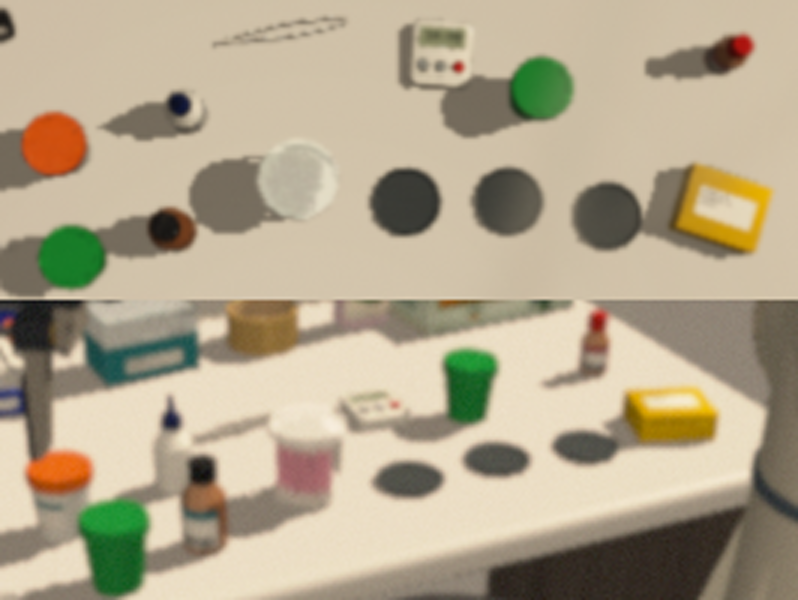

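The enlarged crops confirm this: white spout bottle at crop (180,105), black-capped wide bottle at (170,228), red-capped small bottle at (735,50). First I'll line the tool axes up with the world axes and rise.

Emit:
jog_arm(
  moves=[0,0,-8,6.35,0,0,-8,6.35,0,0,-8,6.35,0,0,-8,6.35,0,0,-8,6.35,0,0,-8,6.35,0,0,-8,6.35,0,0,-8,6.35,0,0,-8,6.35,0,0,-8,6.35],
  claw=-1,
  grip_force=15,
)

```text
t: 0.98
ee_pos: [277.8, 559.6, 305.6]
tcp_rot: [0.0, 0.708, 0.706, -0.0]
force: [-0.3, 0.3, -1.0]
opening: 92.1
gripper_force: 0.0
```

Emit:
jog_arm(
  moves=[-37,12,0,0,-37,12,0,0,-37,12,0,0,-37,12,0,0,-37,12,0,0,-37,12,0,0,-37,12,0,0,-37,12,0,0,-37,12,0,0,-37,12,0,0],
)

```text
t: 1.82
ee_pos: [398.5, 188.2, 305.6]
tcp_rot: [0.0, 0.706, 0.708, 0.0]
force: [0.8, 0.4, -0.4]
opening: 92.0
gripper_force: 0.0
```

Emit:
jog_arm(
  moves=[-32,10,0,0,-32,10,0,0,-32,10,0,0,-32,10,0,0,-32,10,0,0,0,0,0,0,0,0,0,0,0,0,0,0,0,0,0,0,0,0,0,0],
)

```text
t: 2.65
ee_pos: [448.5, 31.2, 305.5]
tcp_rot: [-0.0, 0.706, 0.708, 0.0]
force: [0.8, 0.2, 0.3]
opening: 91.6
gripper_force: 0.0
```

```bash
python3 - <<'E'
from h import *
im,i=snap("wrist","w1");print(ctrl.get_state()["ee_pos"])
im=im[:,:,::-1];H,S,V=cv2.split(cv2.cvtColor(np.ascontiguousarray(im),cv2.COLOR_BGR2HSV))
m={'red':(((H<6)|(H>172))&(S>130)&(V>60),76),'yellow':((H>15)&(H<32)&(S>130)&(V>80),33),'dark':((V<100),6),'green':((H>45)&(H<85)&(S>120),70)}
for k,(a,z) in m.items():
    n,l,st,c=cv2.connectedComponentsWithStats(a.astype(np.uint8))
    for j in range(1,n):
        if 40<st[j,4]<20000: print(k,c[j].round(1),st[j].tolist(),cast(i,c[j],z).round(0)[0])
E
```

```text
[448.52997227  31.09719128 305.55154848]
yellow [261.7 291.8] [236, 275, 53, 35, 989] [ 460. -176.   33.]
dark [262.4  90.8] [238, 65, 50, 53, 2119] [459. 112.   6.]
dark [349.1 119.3] [346, 94, 9, 45, 96] [577.  76.   6.]
dark [ 16.9 148.9] [0, 115, 34, 79, 521] [116.  33.   6.]
dark [263.8 166.7] [241, 143, 47, 48, 1776] [462.   9.   6.]
dark [333.8 177.5] [322, 167, 40, 37, 428] [562.  -6.   6.]
dark [  4.7 208.8] [0, 202, 14, 13, 99] [ 82. -55.   6.]
dark [254.5 233.1] [233, 212, 44, 44, 1516] [449. -93.   6.]
green [347.2 193.6] [324, 171, 48, 47, 1742] [564. -11.  70.]
```

View pics/w1.png

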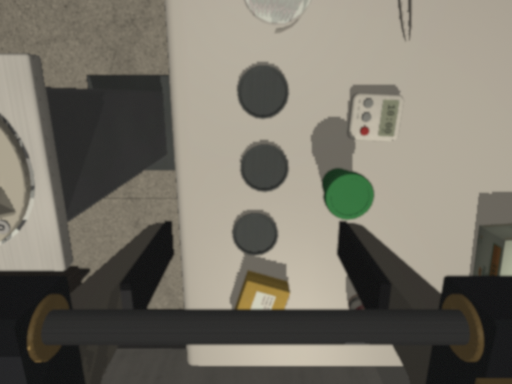

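The wrist view shows the saucers at (263,91), (264,167) and (254,233), the box partly hidden at (262,292), and a green look-alike at (348,194). The small bottle is hidden behind the right finger, so I'll go near it.

Emit:
jog_arm(
  moves=[-24,23,11,0,-24,23,11,0,-24,23,11,0,-24,23,11,0,-24,23,11,0,-24,23,11,0,-24,23,11,0,0,0,0,0,0,0,0,0,0,0,0,0],
)

```text
t: 3.53
ee_pos: [609.6, -136.5, 228.4]
tcp_rot: [-0.001, 0.706, 0.708, -0.0]
force: [-0.5, -0.3, -0.6]
opening: 91.8
gripper_force: 0.0
```

```bash
cat > w.py <<'E'
from h import *
import sys
im,i=snap("wrist",sys.argv[1]);s=ctrl.get_state();print(s["ee_pos"].round(1),s["tcp_rot"].round(4))
im=np.ascontiguousarray(im[:,:,::-1]);H,S,V=cv2.split(cv2.cvtColor(im,cv2.COLOR_BGR2HSV))
m={'red':(((H<6)|(H>172))&(S>130)&(V>60),76),'yellow':((H>15)&(H<32)&(S>130)&(V>80),33),'dark':((V<80),6),'green':((H>45)&(H<85)&(S>120),70),'orange':((H>5)&(H<14)&(S>170)&(V>150),70),'blue':((H>105)&(H<130)&(S>90)&(V<130),60)}
for k,(a,z) in m.items():
    n,l,st,c=cv2.connectedComponentsWithStats(a.astype(np.uint8))
    for j in range(1,n):
        if 30<st[j,4]<20000: print(k,c[j].round(1),st[j].tolist(),cast(i,c[j],z).round(0)[0])
E
python3 w.py w2
```

```text
[ 609.6 -136.3  228.9] [-2.000e-04  7.061e-01  7.081e-01  0.000e+00]
red [259.6 246.9] [250, 238, 20, 19, 298] [ 615. -212.   76.]
yellow [120.  214.3] [89, 184, 75, 72, 1905] [ 456. -192.   33.]
dark [115.5  28.5] [83, 0, 65, 62, 3340] [462.   7.   6.]
dark [488.9  51.9] [464, 16, 48, 73, 2658] [861. -15.   6.]
dark [176.1  32.6] [174, 26, 5, 12, 39] [526.   3.   6.]
dark [ 5.7 90.6] [0, 28, 18, 97, 944] [333. -57.   6.]
dark [113.9 124. ] [85, 94, 59, 61, 2855] [449. -93.   6.]
dark [134.5 188.3] [103, 178, 62, 22, 482] [ 465. -169.    6.]
dark [257.8 226.4] [246, 210, 26, 35, 699] [ 613. -218.    6.]
green [207.6  40.9] [175, 5, 66, 73, 3688] [567. -14.  70.]
```

View pics/w2.png

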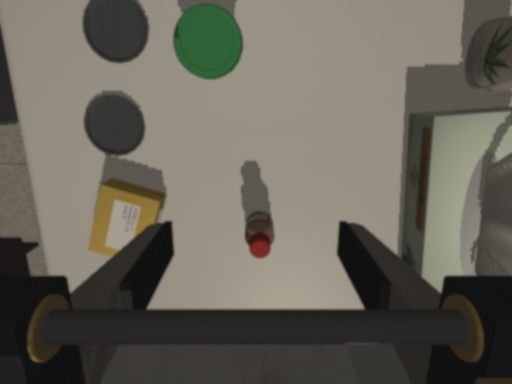

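The bottle stands at about (613.5, -212), with its cap at px (260,247), and both views agree. I'll descend and grasp.

Emit:
jog_arm(
  moves=[-38,2,0,0,-38,2,0,0,0,0,35,0,0,0,35,0,0,0,35,0,0,0,35,0,0,0,30,0,0,0,20,0,0,0,12,0,0,0,8,0],
)

```text
t: 4.42
ee_pos: [613.8, -212.4, 18.1]
tcp_rot: [-0.0, 0.706, 0.708, -0.0]
force: [-0.3, 0.4, -0.1]
opening: 91.8
gripper_force: 0.0
```

Emit:
jog_arm(
  moves=[0,0,0,0,0,0,0,0,0,0,0,0,0,0,0,0,0,0,0,0,0,0,0,0,0,0,0,0,0,0,0,0,0,0,0,0,0,0,0,0],
  claw=1,
  grip_force=15,
)

```text
t: 5.25
ee_pos: [614.3, -213.6, 18.7]
tcp_rot: [0.0, 0.707, 0.708, 0.0]
force: [-0.7, 0.6, 1.7]
opening: 33.4
gripper_force: 15.0
```

Emit:
jog_arm(
  moves=[0,0,-20,0,0,0,-30,0,0,0,-30,0,0,0,-20,0,20,-27,0,0,20,-28,0,0,20,-27,0,0,20,-28,0,0,20,-27,0,0,20,-28,0,0],
)

```text
t: 6.08
ee_pos: [447.6, -93.1, 118.5]
tcp_rot: [0.0, 0.707, 0.708, 0.0]
force: [0.4, 1.4, 0.5]
opening: 33.8
gripper_force: 15.0
```

Emit:
jog_arm(
  moves=[0,0,0,0,0,0,20,0,0,0,20,0,0,0,20,0,0,0,17,0,0,0,10,0,0,0,5,0,0,0,3,0,0,0,0,0,0,0,0,0],
)

```text
t: 6.92
ee_pos: [449.5, -94.0, 24.1]
tcp_rot: [0.0, 0.707, 0.708, 0.0]
force: [-0.3, 0.2, -1.3]
opening: 33.7
gripper_force: 15.0
```

Emit:
jog_arm(
  moves=[0,0,1,0,0,0,1,0,0,0,0.5,0,0,0,0,0,0,0,0,0,0,0,0,0,0,0,0,0,0,0,0,0,0,0,0,0,0,0,0,0],
)

```text
t: 7.75
ee_pos: [449.4, -94.0, 21.5]
tcp_rot: [0.0, 0.706, 0.708, 0.0]
force: [-1.7, 0.1, 6.4]
opening: 33.6
gripper_force: 15.0
```

Emit:
jog_arm(
  moves=[0,0,0,0,0,0,0,0,0,0,0,0,0,0,0,0,0,0,0,0,0,0,-10,0,0,0,-20,0,0,0,-30,0,0,0,-40,0,0,0,-40,0],
  claw=-1,
)

```text
t: 8.58
ee_pos: [448.0, -93.7, 162.8]
tcp_rot: [-0.001, 0.707, 0.708, -0.0]
force: [1.4, -0.8, 0.3]
opening: 91.9
gripper_force: 0.0
```

Emit:
jog_arm(
  moves=[38,5,-10,0,38,5,-10,0,38,5,-10,0,38,5,-10,0,38,5,-10,0,38,5,-10,0,38,5,0,0,38,5,0,0,38,5,0,0,38,5,0,0],
)

```text
t: 9.42
ee_pos: [498.0, 288.1, 222.0]
tcp_rot: [0.0, 0.706, 0.708, 0.0]
force: [0.7, 0.5, -0.1]
opening: 92.0
gripper_force: 0.0
```

Emit:
jog_arm(
  moves=[38,10,0,0,38,10,0,0,38,10,0,0,0,0,0,0,0,0,0,0,0,0,0,0,0,0,0,0,0,0,0,0,0,0,0,0,0,0,0,0],
)

```text
t: 10.25
ee_pos: [528.3, 399.4, 221.5]
tcp_rot: [0.0, 0.707, 0.707, 0.0]
force: [0.0, 0.2, 0.2]
opening: 91.6
gripper_force: 0.0
```

```bash
python3 w.py w3
```

```text
[528.3 399.6 221.4] [0.000e+00 7.068e-01 7.074e-01 1.000e-04]
yellow [ 35.2 358.2] [30, 355, 11, 7, 40] [248. 151.  33.]
dark [348.2  22.5] [323, 0, 48, 54, 1715] [625. 548.   6.]
dark [234.8  22. ] [223, 16, 25, 10, 76] [508. 548.   6.]
dark [485.9 107.3] [457, 48, 55, 114, 3476] [784. 463.   6.]
dark [140.5 128.4] [106, 108, 50, 52, 660] [400. 439.   6.]
dark [264.9 210.3] [251, 203, 30, 19, 298] [541. 342.   6.]
dark [266.9 239.9] [257, 228, 21, 27, 409] [544. 303.   6.]
dark [205.5 375.6] [181, 365, 48, 19, 555] [460.  96.   6.]
dark [311.3 368.8] [290, 366, 46, 9, 216] [608. 108.   6.]
green [229.    9.4] [198, 0, 61, 25, 1042] [506. 545.  70.]
green [114.5 139.8] [80, 110, 73, 62, 3420] [396. 435.  70.]
orange [236.7 114.5] [217, 87, 39, 55, 1005] [512. 458.  70.]
orange [213.1 108.4] [206, 93, 17, 29, 148] [490. 464.  70.]
orange [212.8 132.7] [207, 127, 14, 12, 72] [489. 441.  70.]
blue [488.  107.9] [458, 49, 54, 114, 2718] [749. 464.  60.]
blue [267.  240.7] [259, 232, 17, 21, 259] [541. 327.  60.]
```

View pics/w3.png

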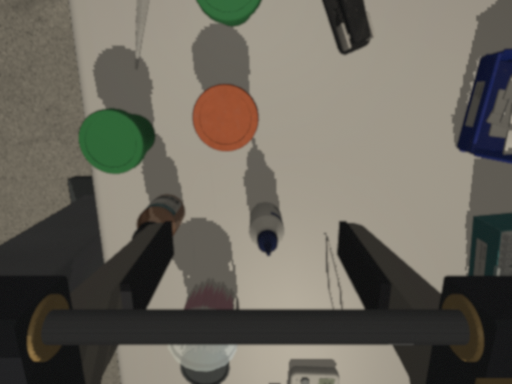

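The spout bottle's body is at (266,217) with its tip at (268,253). The wide bottle is partly hidden at (162,212), the cup's lid is at (226,117), and the jar is below.

```bash
python3 - <<'E'
from h import *
i=viewer.camera_info("wrist");j=viewer.camera_info("top");k=viewer.camera_info("scene")
print("tip",cast(i,[268,254],103),cast(j,[199.3,179.7],100))
print("body",cast(i,[266,218],45))
print("lid",cast(i,[226,117],70))
for p,z in (((543,337,0),103),((543,337,0),0)): print(proj(k,[p[0],p[1],z]),proj(j,[p[0],p[1],z]))
print("wide top",cast(j,[195,221],91))
E
```

```text
tip [[540.83103309 333.58246531 103.        ]] [[534.488166   329.73418101 100.        ]]
body [[540.73149327 347.03086245  45.        ]]
lid [[501.82384599 456.04389115  70.        ]]
[[204.43744877 180.42485506]] [[196.69531713 176.45710786]]
[[206.135808  211.3414405]] [[201.29213722 182.17314868]]
wide top [[419.39247436 338.31980039  91.        ]]
```

Emit:
jog_arm(
  moves=[-32,6,0,0,-32,6,0,0,0,0,35,0,0,0,35,0,0,0,35,0,0,0,35,0,0,0,30,0,0,0,18,0,0,0,8,0,0,0,5,0],
)

```text
t: 11.13
ee_pos: [539.9, 335.8, 19.0]
tcp_rot: [-0.0, 0.707, 0.708, -0.001]
force: [-1.1, 0.7, 1.3]
opening: 91.9
gripper_force: 0.0
```

Emit:
jog_arm(
  moves=[0,0,0,0,0,0,0,0,0,0,0,0,0,0,0,0,0,0,0,0,0,0,0,0,0,0,0,0,0,0,0,0,0,0,0,0,0,0,0,0],
  claw=1,
  grip_force=15,
)

```text
t: 11.97
ee_pos: [540.3, 336.3, 20.2]
tcp_rot: [0.0, 0.706, 0.708, 0.0]
force: [-0.8, 0.4, 2.5]
opening: 38.2
gripper_force: 15.0
```

Emit:
jog_arm(
  moves=[0,0,-30,0,0,0,-35,0,0,0,-35,0,0,0,-30,0,-36,-9,0,0,-36,-9,0,0,-36,-9,0,0,-36,-9,0,0,-36,-9,0,0,-36,-9,0,0],
)

```text
t: 12.8
ee_pos: [485.7, 118.7, 150.0]
tcp_rot: [0.0, 0.706, 0.708, -0.0]
force: [1.0, -1.0, 0.1]
opening: 37.7
gripper_force: 15.0
```

Emit:
jog_arm(
  moves=[-35,-8,0,0,-35,-8,0,0,-25,-6,0,0,-15,-2,0,0,0,0,20,0,0,0,30,0,0,0,30,0,0,0,20,0,0,0,12,0,0,0,8,0],
)

```text
t: 13.63
ee_pos: [461.7, 10.1, 28.5]
tcp_rot: [-0.001, 0.707, 0.708, -0.001]
force: [-0.4, 0.6, -1.0]
opening: 38.2
gripper_force: 15.0
```

Emit:
jog_arm(
  moves=[0,0,3,0,0,0,2,0,0,0,1,0,0,0,1,0,0,0,0,0,0,0,0,0,0,0,0,0,0,0,0,0,0,0,0,0,0,0,0,0],
)

```text
t: 14.47
ee_pos: [462.9, 10.1, 23.2]
tcp_rot: [0.0, 0.706, 0.708, 0.0]
force: [-0.1, 0.1, -1.4]
opening: 38.0
gripper_force: 15.0
```

Emit:
jog_arm(
  moves=[0,0,1,0,0,0,0.5,0,0,0,0,0,0,0,0,0,0,0,0,0,0,0,0,0,0,0,0,0,0,0,0,0,0,0,0,0,0,0,0,0],
)

```text
t: 15.3
ee_pos: [463.0, 10.1, 22.5]
tcp_rot: [0.0, 0.706, 0.708, 0.0]
force: [-4.7, 0.3, 17.8]
opening: 37.5
gripper_force: 15.0
```

Emit:
jog_arm(
  moves=[0,0,-0.5,0,0,0,0,0,0,0,0,0,0,0,0,0,0,0,0,0,0,0,-15,0,0,0,-30,0,0,0,-35,0,0,0,-35,0,0,0,-35,0],
  claw=-1,
)

```text
t: 16.13
ee_pos: [462.3, 10.1, 173.4]
tcp_rot: [-0.0, 0.707, 0.708, -0.0]
force: [0.3, 0.5, -0.5]
opening: 92.3
gripper_force: 0.0
```

Emit:
jog_arm(
  moves=[38,-3,-5,0,38,-3,-5,0,38,-3,-5,0,38,-3,-5,0,38,-3,-5,0,38,-3,-5,0,38,-3,-5,0,38,-3,-5,0,38,-3,-5,0,38,-3,-5,0],
)

```text
t: 16.97
ee_pos: [431.5, 391.9, 222.2]
tcp_rot: [0.0, 0.706, 0.708, -0.0]
force: [-0.1, -1.4, 0.3]
opening: 92.0
gripper_force: 0.0
```

```bash
python3 w.py w4
```

```text
[431.8 398.4 223.4] [-0.0012  0.706   0.7082  0.0024]
dark [317.6   4.3] [310, 0, 16, 10, 95] [495. 557.   6.]
dark [446.7  14.7] [422, 0, 50, 39, 1274] [629. 548.   6.]
dark [246.8 212.2] [232, 187, 32, 54, 1308] [422. 332.   6.]
green [328.8   2.8] [312, 0, 40, 9, 219] [494. 543.  70.]
green [213.3 128.7] [183, 101, 62, 56, 2701] [393. 438.  70.]
orange [347.5  96.2] [331, 77, 31, 46, 602] [516. 467.  70.]
orange [319.3  98. ] [314, 89, 10, 18, 62] [490. 465.  70.]
orange [318.  124.8] [311, 114, 18, 19, 157] [490. 441.  70.]
orange [336.3 126.3] [329, 120, 17, 13, 111] [508. 440.  70.]
```

View pics/w4.png

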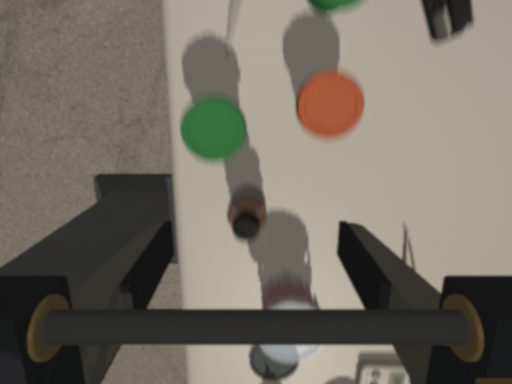

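The wide bottle's cap top is at (246,226) and its brown shoulder at (247,205). The cup's lid is at (331,104).

```bash
python3 - <<'E'
from h import *
i=viewer.camera_info("wrist");print(cast(i,[246,226],91),cast(i,[247,213],55),cast(i,[331,104],70),ctrl.get_state()["ee_pos"])
im,_=snap("wrist","w5");s=cv2.cvtColor(im,cv2.COLOR_RGB2HSV)
a=((s[...,2]<60)*1).astype(np.uint8);a[:150]=0;a[260:]=0
n,l,st,c=cv2.connectedComponentsWithStats(a)
print([(c[j].round(1),st[j]) for j in range(1,n) if st[j,4]>60])
E
```

```text
[[423.97169171 355.23934071  91.        ]] [[424.15673724 355.3725324   55.        ]] [[502.18652871 467.41237289  70.        ]] [431.79697643 398.37572849 223.38180225]
[(array([117.7, 224.9]), array([  19,  177,  156,   83, 8177], dtype=int32)), (array([247.1, 206.6]), array([232, 204,  31,   9,  84], dtype=int32)), (array([245.9, 234.9]), array([233, 220,  26,  31, 641], dtype=int32)), (array([360.2, 244.8]), array([ 338,  222,   61,   38, 1416], dtype=int32))]
```

```bash
python3 - <<'E'
from h import *
i=viewer.camera_info("wrist");print(cast(i,[246,238],91),cast(i,[246,235],84),ctrl.get_state()["ee_pos"])
E
```

```text
[[424.18427811 339.61353084  91.        ]] [[424.01350293 339.64871694  84.        ]] [431.98188477 395.13647462 222.65263016]
```

Emit:
jog_arm(
  moves=[0,0,0,0,0,0,0,0,0,0,0,0,0,0,0,0,0,0,0,0,0,0,0,0,0,0,0,0,0,0,0,0,0,0,0,0,0,0,0,0],
)

```text
t: 17.9
ee_pos: [432.2, 390.1, 222.1]
tcp_rot: [0.0, 0.706, 0.708, 0.0]
force: [0.2, 0.7, 0.2]
opening: 92.1
gripper_force: 0.0
```

```bash
python3 - <<'E'
from h import *
im,i=snap("wrist","w6");s=cv2.cvtColor(im,cv2.COLOR_RGB2HSV)
a=((s[...,2]<60)*1).astype(np.uint8);a[:150]=0;a[260:]=0
n,l,st,c=cv2.connectedComponentsWithStats(a)
for j in range(1,n):
  if 200<st[j,4]<1200: print(c[j],st[j],cast(i,c[j],86),cast(i,[st[j,0]+st[j,2]/2,st[j,1]+st[j,3]-13],91))
a=((s[...,0]<14)&(s[...,1]>150)&(s[...,2]>120)).astype(np.uint8);n,l,st,c=cv2.connectedComponentsWithStats(cv2.morphologyEx(a,cv2.MORPH_CLOSE,np.ones((7,7))))
print([(c[j],st[j],cast(i,c[j],70)) for j in range(1,n) if st[j,4]>800],ctrl.get_state()["ee_pos"])
t=cv2.imread("pics/top0.png")[210:235,180:215];print(cv2.cvtColor(t,cv2.COLOR_BGR2GRAY)[::1,5:26])
E
```

```text
[245.61597542 226.453149  ] [233 211  26  31 651] [[423.63601315 344.15907667  86.        ]] [[424.13174006 343.62309611  91.        ]]
[(array([329.14      , 106.72298507]), array([ 297,   74,   65,   66, 3350], dtype=int32), array([[500.51974946, 455.83278271,  70.        ]]))] [432.1835786  390.05879334 222.07662225]
[[196 196 196 196 196 196 196 196 196 196 196 195 196 196 196 196 194 179
  132 110 109]
 [196 195 196 195 196 196 196 196 195 196 196 196 196 196 196 196 194 178
  133 110 109]
 [196 196 196 195 196 196 196 195 195 194 194 194 195 195 195 196 195 179
  133 111 109]
 [195 196 196 195 196 196 195 191 185 181 177 177 178 181 188 194 194 183
  146 117 109]
 [196 195 196 196 195 194 190 174 145 132 121 119 124 137 161 179 188 189
  171 129 110]
 [194 194 194 193 190 180 164 125  81  72  71  77  83  94 112 135 160 177
  177 145 116]
 [178 177 177 178 168 133  96  60  37  36  42  47  56  65  75  89 110 136
  167 165 128]
 [131 131 132 130 118  78  41  27  27  31  30  30  32  45  61  71  78  93
  128 155 127]
 [110 109 109 106  86  49  25  23  27  30  28  27  26  33  52  67 
[... 747 characters left out ...]
9 109 110 108  99  83  71  67  64  66  66  66  68  73  91 119
  155 186 196]
 [109 110 110 110 111 110 109 108 102  98  96 109 105 101 105 122 146 168
  186 195 197]
 [116 116 116 116 116 116 122 138 143 143 150 168 165 160 165 179 187 192
  195 197 197]
 [145 147 146 146 146 146 154 176 183 185 187 192 191 190 192 194 197 196
  197 196 197]
 [183 185 186 185 186 185 187 193 196 196 196 196 196 196 197 196 197 197
  196 197 197]
 [196 196 195 197 196 196 196 196 197 196 196 196 197 196 197 197 196 196
  196 196 197]
 [196 197 196 196 196 196 196 196 196 196 197 196 197 197 197 197 197 196
  197 196 196]
 [196 196 197 196 196 196 196 196 197 196 196 197 196 196 197 197 197 197
  196 196 197]]
```

The wide bottle is at (424, 343.5) in the wrist view, and the top view agrees. The cup is at (500.5, 456).

Emit:
jog_arm(
  moves=[-23,-4,0,0,-23,-4,0,0,0,0,35,0,0,0,35,0,0,0,35,0,0,0,35,0,0,0,30,0,0,0,18,0,0,0,9,0,0,0,5,0],
)

```text
t: 18.78
ee_pos: [423.8, 343.7, 18.9]
tcp_rot: [-0.0, 0.706, 0.708, -0.001]
force: [-0.2, -0.2, 0.2]
opening: 91.8
gripper_force: 0.0
```

Emit:
jog_arm(
  moves=[0,0,0,0,0,0,0,0,0,0,0,0,0,0,0,0,0,0,0,0,0,0,0,0,0,0,0,0,0,0,0,0,0,0,0,0,0,0,0,0],
  claw=1,
  grip_force=18,
)

```text
t: 19.62
ee_pos: [424.3, 344.1, 20.3]
tcp_rot: [-0.0, 0.706, 0.708, 0.0]
force: [-1.3, -0.8, 4.9]
opening: 41.8
gripper_force: 18.0
```

Emit:
jog_arm(
  moves=[0,0,-30,0,0,0,-35,0,0,0,-35,0,0,0,-30,0,-36,5,0,0,-38,6,0,0,-38,6,0,0,-38,6,0,0,-38,6,0,0,-32,5,0,0],
)

```text
t: 20.45
ee_pos: [458.4, 121.9, 150.0]
tcp_rot: [0.0, 0.706, 0.708, -0.0]
force: [0.6, -0.6, -0.2]
opening: 41.3
gripper_force: 18.0
```

Emit:
jog_arm(
  moves=[-12,1,0,0,0,0,0,0,0,0,0,0,0,0,20,0,0,0,30,0,0,0,30,0,0,0,22,0,0,0,12,0,0,0,7,0,0,0,3,0],
)

```text
t: 21.28
ee_pos: [459.0, 113.1, 25.0]
tcp_rot: [-0.0, 0.706, 0.708, -0.001]
force: [-0.4, 0.2, -0.6]
opening: 41.3
gripper_force: 18.0
```

Emit:
jog_arm(
  moves=[0,0,1,0,0,0,1,0,0,0,1,0,0,0,0,0,0,0,0,0,0,0,0,0,0,0,0,0,0,0,0,0,0,0,0,0,0,0,0,0],
)

```text
t: 22.12
ee_pos: [459.9, 112.1, 23.3]
tcp_rot: [0.0, 0.707, 0.708, 0.0]
force: [0.8, 0.5, 2.8]
opening: 42.0
gripper_force: 18.0
```

Emit:
jog_arm(
  moves=[0,0,0.5,0,0,0,0,0,0,0,0,0,0,0,0,0,0,0,-10,0,0,0,-25,0,0,0,-35,0,0,0,-35,0,0,0,-35,0,0,0,-20,0],
  claw=-1,
)

```text
t: 22.95
ee_pos: [460.8, 112.4, 186.9]
tcp_rot: [0.001, 0.707, 0.708, 0.002]
force: [0.6, 0.6, 0.2]
opening: 92.2
gripper_force: 0.0
```

Emit:
jog_arm(
  moves=[38,4,0,0,38,4,0,0,38,4,0,0,38,5,0,0,38,5,0,0,38,5,0,0,38,5,0,0,38,5,0,0,25,4,0,0,14,0,0,0],
)

```text
t: 23.78
ee_pos: [500.1, 458.2, 183.2]
tcp_rot: [-0.0, 0.706, 0.708, 0.001]
force: [-0.5, -0.8, 1.2]
opening: 92.3
gripper_force: 0.0
```

Emit:
jog_arm(
  moves=[0,0,0,0,0,0,0,0,0,0,0,0,0,0,0,0,0,0,20,0,0,0,30,0,0,0,30,0,0,0,25,0,0,0,15,0,0,0,8,0],
)

```text
t: 24.62
ee_pos: [499.2, 452.8, 52.4]
tcp_rot: [-0.0, 0.707, 0.707, -0.002]
force: [-0.3, 0.2, -0.1]
opening: 91.8
gripper_force: 0.0
```

```bash
python3 - <<'E'
from h import *
print(ctrl.get_state()["ee_pos"])
im,i=snap("top","t2");s=cv2.imread("pics/t2.png")[145:245,140:406]
im2,_=snap("scene","s2");s2=cv2.imread("pics/s2.png")[150:250,150:416]
cv2.imwrite("pics/c2.png",cv2.resize(np.vstack([s,s2]),None,fx=3,fy=3,interpolation=cv2.INTER_CUBIC))
E
```

```text
[499.1874002  452.84476042  52.38256022]
```

View pics/c2.png

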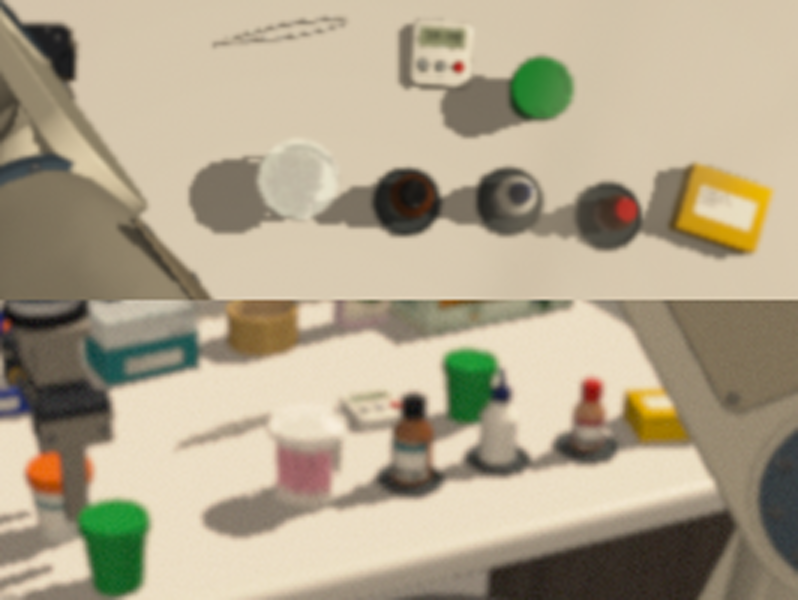

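All three bottles stand upright in their own saucers, with the jar and timer not moved. Next I'll grip the cup.

Emit:
jog_arm(
  moves=[0,0,0,0,0,0,0,0,0,0,0,0,0,0,0,0,0,0,0,0,0,0,0,0,0,0,0,0,0,0,0,0,0,0,0,0,0,0,0,0],
  claw=1,
  grip_force=18,
)

```text
t: 25.55
ee_pos: [500.5, 455.7, 55.4]
tcp_rot: [0.0, 0.706, 0.708, 0.001]
force: [-0.2, -0.7, 6.5]
opening: 59.9
gripper_force: 18.0
```

Emit:
jog_arm(
  moves=[0,0,-10,0,0,0,-25,0,0,0,-30,0,0,0,-30,0,0,0,-30,0,0,0,-30,0,0,0,-15,0,-20,0,0,0,-30,-2,0,0,-35,-2,0,0],
)

```text
t: 26.38
ee_pos: [495.9, 370.3, 225.2]
tcp_rot: [-0.0, 0.706, 0.708, 0.0]
force: [0.5, 0.1, -0.8]
opening: 60.4
gripper_force: 18.0
```

Emit:
jog_arm(
  moves=[-37,-3,0,0,-37,-3,0,0,-37,-3,0,0,-37,-3,0,0,-37,-3,0,0,-37,-3,0,0,-37,-3,0,0,-37,-3,0,0,-37,-3,0,0,-37,-3,0,0],
)

```text
t: 27.22
ee_pos: [466.2, -1.5, 225.1]
tcp_rot: [0.0, 0.706, 0.708, 0.0]
force: [0.8, 0.7, -0.7]
opening: 59.9
gripper_force: 18.0
```

Emit:
jog_arm(
  moves=[-35,-3,0,0,-30,-3,0,0,-25,-3,0,0,-20,-3,0,0,-10,0,0,0,0,0,0,0,0,0,0,0,0,0,0,0,0,0,0,0,0,0,0,0],
)

```text
t: 28.05
ee_pos: [455.2, -118.9, 224.6]
tcp_rot: [-0.0, 0.706, 0.708, 0.0]
force: [-0.3, 0.6, -0.5]
opening: 59.7
gripper_force: 18.0
```

```bash
python3 - <<'E'
from h import *
im,i=snap("wrist","w7");j=viewer.camera_info("top");print(ctrl.get_state()["ee_pos"])
for n,f,inf in(("w","w7",i),("t","top0",j)):
    b=cv2.imread(f"pics/{f}.png");H,S,V=cv2.split(cv2.cvtColor(b,cv2.COLOR_BGR2HSV))
    a=((H>15)&(H<32)&(S>100)).astype(np.uint8);nn,l,st,c=cv2.connectedComponentsWithStats(a)
    k=1+np.argmax(st[1:,4]);x,y,w,h=st[k,:4];print(st[k],np.percentile(V[l==k],[5,20,35,50,65,80,95]))
    cr=b[max(0,y-12):y+h+12,max(0,x-12):x+w+12];print("origin",x-12,y-12)
    cv2.imwrite(f"pics/box_{n}.png",cv2.resize(cr,None,fx=6,fy=6,interpolation=cv2.INTER_CUBIC))
A=cv2.imread("pics/box_w.png");B=cv2.imread("pics/box_t.png");hh=max(A.shape[0],B.shape[0])
pad=lambda q:cv2.copyMakeBorder(q,0,hh-q.shape[0],0,0,0)
o=np.hstack([pad(A),pad(B)]);print(A.shape,B.shape,o.shape);cv2.imwrite("pics/box.png",o[:600,:800])
E
```

```text
[ 455.19351271 -119.02117562  224.57358271]
[100 294  30  68 958] [49.85 58.   59.   60.   65.   75.   85.  ]
origin 88 282
[363 199  35  31 543] [101.  164.4 194.  201.  208.  217.  226. ]
origin 351 187
(552, 324, 3) (330, 354, 3) (552, 678, 3)
```

View pics/w7.png

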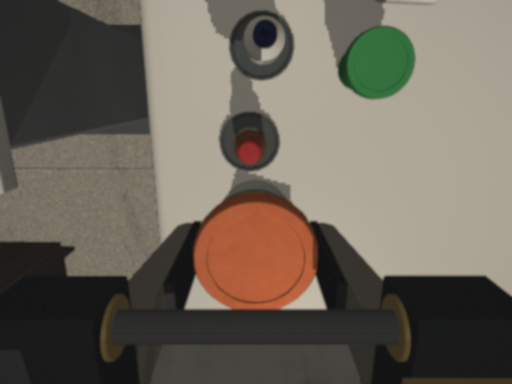

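The held cup hides the box in this view, so I'll measure the box from the earlier w2 picture and the top picture.

```bash
python3 - <<'E'
from h import *
A=cv2.imread("pics/w2.png")[170:270,75:185];B=cv2.imread("pics/top0.png")[190:240,352:407]
o=np.hstack([cv2.resize(A,(396,360),interpolation=cv2.INTER_CUBIC),cv2.resize(B,(396,360),interpolation=cv2.INTER_CUBIC)])
cv2.imwrite("pics/box.png",o)
E
```

```text
(no output)
```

View pics/box.png

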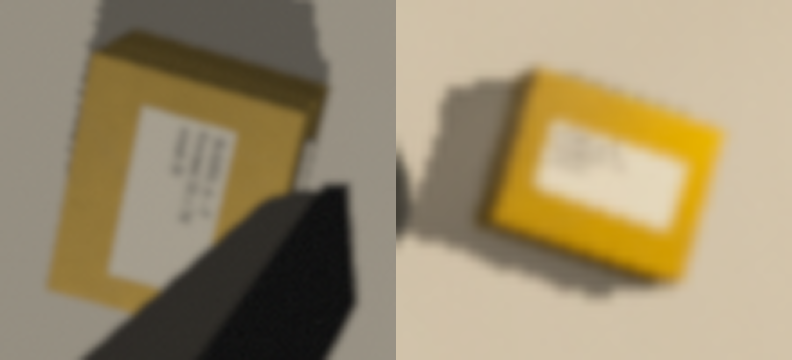

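```bash
python3 - <<'E'
from h import *
i=dict(viewer.camera_info("wrist"));s=ctrl.get_state()["ee_pos"];R=np.array(i["R"]);c=-R.T@np.array(i["t"])
i["t"]=-R@(c+np.array([609.6,-136.4,228.7])-s)
def rep(P):
    print(P.round(1).tolist(),"centre",((P[1]+P[2])/2 if len(P)==3 else P.mean(0)).round(1),np.linalg.norm(P[1]-P[0]),np.linalg.norm(P[2]-P[0] if len(P)==3 else P[3]-P[0]))
rep(cast(i,[[101.4,185.3],[160.3,201.1],[88.3,250.6]],33))
rep(cast(viewer.camera_info("top"),[[371.7,199.7],[397.3,208.1],[391.6,228.9],[365.6,220.8]],33))
E
```

```text
[[438.7, -158.0, 33.0], [503.0, -176.3, 33.0], [413.5, -238.1, 33.0]] centre [ 458.2 -207.2   33. ] 66.82919730151299 83.90850418560142
[[497.4, -177.7, 33.0], [473.6, -257.0, 33.0], [410.8, -238.1, 33.0], [433.7, -158.2, 33.0]] centre [ 453.9 -207.8   33. ] 82.75476998346053 66.57781258616518
```

Emit:
jog_arm(
  moves=[-25,1,0,0,-30,1,0,0,-20,0,0,0,-14,0,0,0,0,0,0,0,0,0,20,0,0,0,30,0,0,0,30,0,0,0,25,0,0,0,15,0],
)

```text
t: 28.93
ee_pos: [456.0, -207.2, 102.1]
tcp_rot: [-0.001, 0.706, 0.708, -0.0]
force: [-0.6, 0.2, -1.2]
opening: 59.9
gripper_force: 18.0
```

```bash
python3 - <<'E'
from h import *
i=viewer.camera_info("wrist");s=ctrl.get_state()["ee_pos"];print(s,cast(i,[256,253],s[2]+14.6)-s)
E
```

```text
[ 456.04928543 -207.21120203  102.14657326] [[ 0.74275854  2.403421   14.6       ]]
```

Emit:
jog_arm(
  moves=[-2,0,4,0,0,0,4,0,0,0,3,0,0,0,2,0,0,0,1,0,0,0,1,0,0,0,0,0,0,0,0,0,0,0,0,0,0,0,0,0],
)

```text
t: 29.77
ee_pos: [457.3, -211.0, 89.8]
tcp_rot: [0.0, 0.707, 0.708, 0.0]
force: [0.9, -0.0, -0.7]
opening: 59.9
gripper_force: 18.0
```

Emit:
jog_arm(
  moves=[0,0,1,0,0,0,0.5,0,0,0,0,0,0,0,0,0,0,0,0,0,0,0,0,0,0,0,0,0,0,0,0,0,0,0,0,0,0,0,0,0],
)

```text
t: 30.6
ee_pos: [457.2, -210.8, 88.1]
tcp_rot: [-0.0, 0.706, 0.708, -0.0]
force: [-0.3, 0.1, -0.2]
opening: 59.8
gripper_force: 18.0
```

Emit:
jog_arm(
  moves=[0,0,0.5,0,0,0,0.5,0,0,0,0,0,0,0,0,0,0,0,0,0,0,0,0,0,0,0,0,0,0,0,0,0,0,0,0,0,0,0,0,0],
)

```text
t: 31.43
ee_pos: [457.4, -211.0, 87.9]
tcp_rot: [0.0, 0.706, 0.708, -0.0]
force: [-2.5, 1.1, 11.0]
opening: 59.8
gripper_force: 18.0
```

Contact at 11 N. I'll release and withdraw.

Emit:
jog_arm(
  moves=[0,0,-0.5,0,0,0,0,0,0,0,0,0,0,0,0,0,0,0,0,0,0,0,0,0,0,0,-10,0,0,0,-30,0,0,0,-40,0,0,0,-40,0],
  claw=-1,
)

```text
t: 32.27
ee_pos: [456.4, -210.5, 209.0]
tcp_rot: [-0.001, 0.707, 0.708, -0.0]
force: [1.5, 0.0, -0.6]
opening: 92.0
gripper_force: 0.0
```

Emit:
jog_arm(
  moves=[0,0,-40,0,-10,30,-20,0,-10,30,0,0,-10,30,0,0,-10,30,0,0,-10,30,0,0,0,0,0,0,0,0,0,0,0,0,0,0,0,0,0,0],
)

```text
t: 33.1
ee_pos: [606.1, -260.2, 267.9]
tcp_rot: [-0.0, 0.707, 0.708, -0.0]
force: [0.6, 0.1, -0.1]
opening: 92.2
gripper_force: 0.0
```

```bash
python3 - <<'E'
from h import *
a,i=snap("top","t3");b,_=snap("scene","s3")
cv2.imwrite("pics/c3.png",cv2.resize(np.vstack([x[145:250,210:420,::-1] if k==0 else x[140:245,220:430,::-1] for k,x in enumerate((a,b))]),None,fx=2.8,fy=2.8,interpolation=cv2.INTER_CUBIC))
E
```

```text
(no output)
```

View pics/c3.png

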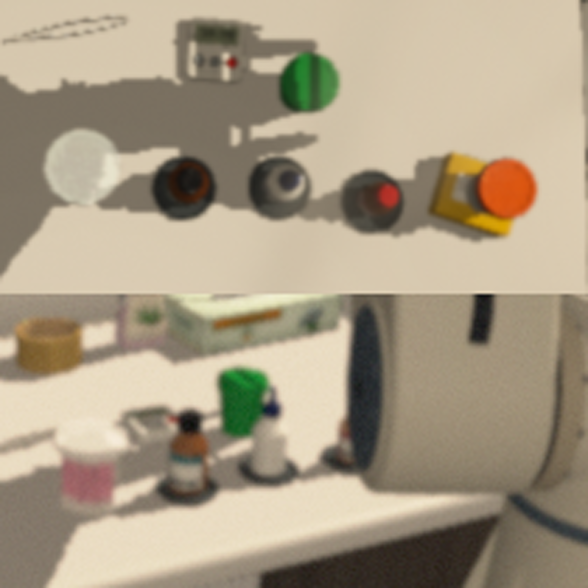

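The cup stands on the box with its lid centre at crop (507,187), and the bottles are in their saucers. I'll check the lid centre numerically against the box.

```bash
python3 - <<'E'
from h import *
i=viewer.camera_info("top");s=cv2.cvtColor(cv2.imread("pics/t3.png"),cv2.COLOR_BGR2HSV)
a=((s[...,0]<13)&(s[...,1]>150)&(s[...,2]>120)).astype(np.uint8);a[:,:375]=0
n,l,st,c=cv2.connectedComponentsWithStats(a);k=1+np.argmax(st[1:,4]);print(c[k],st[k],cast(i,c[k],103),cast(i,c[k],98))
E
```

```text
[390.70958084 211.86526946] [381 202  21  21 334] [[ 455.76215469 -210.59952735  103.        ]] [[ 456.19903812 -212.42387578   98.        ]]
```

```bash
python3 -c "
from workcell import ctrl
print(ctrl.hand_in())"
```

```text
the job is handed in; nothing more can be done
None
```

I handed the job in with the small, spout and wide bottles upright in their right saucers and the cup on the slide box, about 3 mm off centre by the top camera; the cotton-bud jar and timer looked unmoved, and it took about 33 s.

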